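Raise the wrapping machine's guard window to its marker

TASK

Push the clear, sloping guard window of the deck-wrapping machine up with your fingertips from beneath its lip, until the lip is level with the black marker clip on the machine's right-hand rail, then let go and leave it standing there. Do not pinch the lip; do not shift the marker clip, and leave the decks of cards and the other things on the table where they are.

Things in the scene. Friction and masses are not known exactly. Their poses are not given: they have to be found in the camera images.
- lip (a point): centre of the window's lip: dark steel ledge 200 mm wide, 16 mm thick (8 mm above and below this point), standing out 45 mm square from the window towards the robot (22.5 mm either side of this point). Axes: z = the way the window slides up (leaning back 40 degrees from vertical, away from the robot), x = square into the window (away from the robot and down), y = along the lip, to the robot's left.
- machine: grey machine on the table, 400 x 320 mm, origin on the table, x away from the robot. Window plane: 22.5 mm beyond lip along its x; a steel sill fills the slope below it, 10 mm further in. Beneath the lip at its lowest, 60 mm along -z are free, down to the foot plate (top 30 mm above the table). Side rails begin 117 mm either side of the lip's centre and rise 10 mm out of the window plane.
- pointer (a point): the mark: the pointed nose of the black marker clip (16 mm thick, like the lip, 34 mm wide) on the right-hand (-y) rail, just beyond the lip's right end. Same axes as lip; the lip is level with it when the two points have the same place along z. The clip sits stiffly on the rail and is not to be moved.
- guard (a joint): how far the window has slid up, m: 0 lowest, 0.20 highest. It is counterweighted: it needs a push of about 2 to 6 N along the slide, up or down, and stays where it is left, without running on.
- marker (a joint): place of the marker clip on the same scale as guard, m: level when both joints read the same.
- deck_left: loose deck of cards 88 x 63 x 22 mm, bystander lying in front of the machine to the left; origin at the centre of its underside
- deck_tall: loose deck 88 x 63 x 45 mm, bystander on the right; origin at the centre of its underside
- deck_far: loose deck 88 x 63 x 18 mm with a red top, bystander on the left; origin at the centre of its underside
- dish: yellow dish 80 mm across, 25 mm high, bystander in front of the machine to the right; origin at the centre of its underside
- tape: roll of packing tape 100 mm across, 48 mm high, lying flat, bystander on the right; origin at the centre of its underside
- glue: white glue bottle 52 mm across, 120 mm high, bystander on the left; origin at the centre of its underside
- mug: white mug 80 mm across, 90 mm high, bystander on the left; origin at the centre of its underside

How it is judged:
By the outcome, as a careful person would: the job done as asked, in the order asked, and still so for the second after the job is handed in, with the robot touching nothing.
It also fails if it takes over 38 s, if anything falls off the work surface, if the arm or the gripper's body presses on something with over 40 N, if the wrist force passes 120 N, or if a joint passes its speed limit or range.

ROBOT

A 7-joint arm with a two-finger parallel gripper is mounted at the origin on the work surface. World frame = base frame: x ahead of the robot, y to its left, z up, the work surface at z = 0. Lengths are in mm, angles in rad, forces in N, time in s.
With the tool pointing down it reaches from about 400 to 875 mm from the base axis. Payload 4.4 kg.
Tool frame: the origin (TCP) lies at the very end of the fingers, on their centre line; the grasp point (between the pads) lies 19 mm behind it (ctrl.grasp_offset is the distance from the TCP to the grasp point, in mm); z points along the fingers, y is the line along which they close (so a half turn about z gives the same grasp; the last joint's range is limited). The gripper opens to 85 mm and grips with 20 to 120 N. Pads are 22 mm wide; open, the fingers measure 114 mm over their backs; the gripper's body (76 mm by 85 mm) begins 54 mm behind the grasp point. The pads swing forward as they close: fully open they stand 13 mm farther back than shut.
Start: joints at [-1.367, 0.628, 0.038, 1.517, -0.027, 0.996, -0.02], TCP at [173.225, 626.507, 231.313] pointing down, gripper open.
Joint ranges: [-3.06, 3.06], [-0.37, 2.12], [-1.25, 1.32], [0.18, 2.47], [-1.1, 4.24], [0.23, 1.98], [-2.94, 2.94]. Speed limits (rad/s): [2.57, 2.57, 3.14, 3.14, 3.14, 3.14, 3.14].

INTERFACE

Orientations are given as [roll, pitch, yaw] about the fixed x, y, z axes, in that order (R = Rz(yaw) Ry(pitch) Rx(roll)).
In Python, from cell import status, cams, ctrl gives the robot as it stands.
- The arm moves only by the tool move_arm, never from a script. Its argument "plan" is a list of rows, each a list of 3 entries, a list of its own where there are three numbers: the shift along the world's x, y, z in mm, then the turn, a rotation vector about the world's x, y, z in degrees, then the opening, from 0 (shut) to 1 (fully open). In form: [[[x, y, z], [wx, wy, wz], gripper], ...]. A call has 1 to 10 rows; each row shifts and turns the commanded pose from where the row before left it; what a row does not reach is not made up. A row lasts 1/8 s, in which the tool goes at most 62.5 mm and 10.7 degrees, less where a joint would pass 70% of its speed; a pose out of reach is approached as far as the arm can. A call with a gripper value outside its range is refused whole. The fingers move at their own pace and stop on an object; the grip force is fixed at half the most. Time passes only in rows, so rows that do not move let the fingers close. It gives the time, the measured TCP pose, the force, the opening and the grip force at its end, in the units of the state.
- status.read_state(): the state, without advancing time (a new reading comes with each control period).
- cams.get_image(name): name is "scene" or "top" or "wrist"; returns the picture (384x512x3 uint8, blue, green, red); there is no depth.
- cams.camera_params(name): a dict with "K" (3x3 intrinsics, pixels), "pose" (4x4, takes a point from camera to world coordinates); the wrist camera has in their place "tool_from_camera" (4x4, takes a point from camera to tool coordinates, whose origin is the TCP and whose axes are the flange's). Camera axes: x right, y down, z forward; pixel columns grow to the right and rows downward; lengths in mm; the calibration is good to about 2 mm. A picture is of the moment at which its call begins: read the wrist's pose just before it. camera_params takes no time and is no camera call.
- ctrl.finish_job(): hands the job in; it is judged then, once.
The state is a dict: "clock": time; "qpos": joint angles; "qd": joint speeds; "tau": joint torques, N m; "eef_pos": TCP position; "tool_rot": TCP orientation; "force": force on the tool from outside, world axes, zero at the start; "torque": the same for the moment, N m; "width": finger opening in mm; "gripper_force": force on a finger pad.
Only numpy, scipy, OpenCV 4.12 (cv2) and the standard library are available. Lean on these libraries where they do the work, as an engineer would, in place of code of your own. Each camera call takes 0.05 s, during which the arm holds its last target. There are 200 camera calls.

## Working session

There is one attempt and no reset: what is moved stays moved. The work goes in short steps, Python scripts to look and compute and a tool call to move; the robot and the scene stay as the last step left them, time stands still between calls to the robot, and variables do not carry over. Pictures are saved under pics/ and viewed, at most 13 in all, crops included, and the job is handed in when it is done.

Besides the shell and the picture viewer there is one more tool, called after ">>>" as name(argument=value, ...) on one line, values as JSON. move_arm: Moves the arm, as the interface text tells. Its arguments: {"type":"object","properties":{"plan":{"type":"array","items":{"type":"array"}}},"required":["plan"]}

```bash
mkdir -p pics; ls; python3 - <<'E'
from cell import status,cams,ctrl
import cv2,numpy as np
np.set_printoptions(precision=3,suppress=True)
print(status.read_state())
for n in("scene","top"):
    cv2.imwrite(f"pics/{n}0.png",cams.get_image(n)); p=cams.camera_params(n); print(n,p)
print(cams.camera_params("wrist"))
a=[cv2.imread(f"pics/{n}0.png") for n in("scene","top")]
cv2.imwrite("pics/a.png",cv2.resize(a[0],(800,600)))
cv2.imwrite("pics/b.png",cv2.resize(a[1],(800,600)))
E
```

```text
pics
{'clock': 0.0, 'qpos': array([-1.367,  0.629,  0.038,  1.518, -0.027,  0.996, -0.02 ]), 'qd': array([-0.   , -0.   ,  0.   , -0.001, -0.001, -0.001, -0.001]), 'tau': array([ -0.001, -56.339,   1.226, -19.345,   0.011,   0.01 ,  -0.   ]), 'eef_pos': array([173.029, 625.889, 230.382]), 'tool_rot': array([-3.14 , -0.   ,  2.872]), 'force': array([-0.279,  0.271, -0.472]), 'torque': array([-0.009, -0.028,  0.02 ]), 'gripper_force': 0.0, 'width': 85.46771383216004}
scene {'K': array([[477.816,   0.   , 257.201],
       [  0.   , 477.816, 190.692],
       [  0.   ,   0.   ,   1.   ]]), 'pose': array([[   0.15 ,    0.833,   -0.533, 1354.208],
       [   0.989,   -0.128,    0.079, -106.769],
       [  -0.003,   -0.539,   -0.842, 1448.52 ],
       [   0.   ,    0.   ,    0.   ,    1.   ]])}
top {'K': array([[413.951,   0.   , 250.811],
       [  0.   , 413.951, 190.916],
       [  0.   ,   0.   ,   1.   ]]), 'pose': array([[   0.008,   -0.991,    0.134,  310.984],
       [  -1.   ,   -0.007,    0.007,   19.474],
       [  -0.006,   -0.134,   -0.991, 1513.29 ],
       [   0.   ,    0.   ,    0.   ,    1.   ]])}
{'K': array([[316.851,   0.   , 255.512],
       [  0.   , 316.851, 191.717],
       [  0.   ,   0.   ,   1.   ]]), 'tool_from_camera': array([[  -0.001,   -0.948,   -0.318,   80.185],
       [   1.   ,   -0.001,    0.001,   -0.077],
       [  -0.002,   -0.318,    0.948, -144.156],
       [   0.   ,    0.   ,    0.   ,    1.   ]])}
```

View pics/a.png

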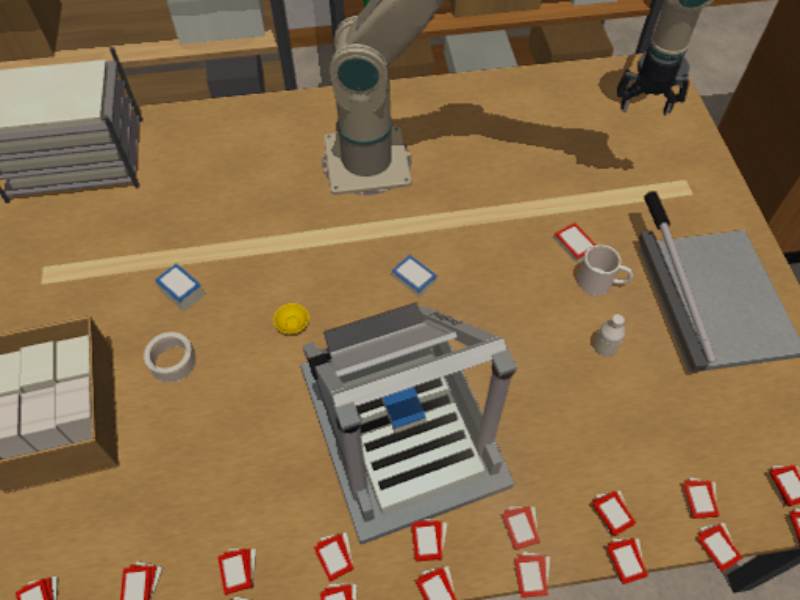

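View pics/b.png

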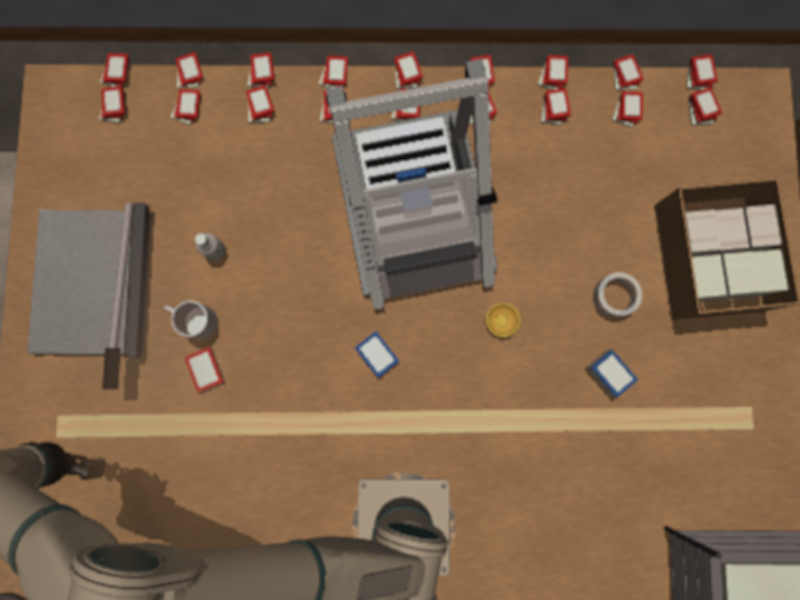

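The scene view shows the window from behind, with the dark lip near (375,325). The top view (800x600) shows the lip at about (430,258), the black clip at (487,198), the dish at (503,320) and the near deck at (377,355). I'll zoom in on both.

```bash
python3 - <<'E'
import cv2,numpy as np
a=cv2.imread("pics/top0.png")[35:215,200:330]; b=cv2.imread("pics/scene0.png")[185:285,180:340]
A=cv2.resize(a,None,fx=3.3,fy=3.3,interpolation=cv2.INTER_CUBIC)
cv2.imwrite("pics/c.png",A); cv2.imwrite("pics/d.png",cv2.resize(b,None,fx=5,fy=5,interpolation=cv2.INTER_CUBIC))
E
```

```text
(no output)
```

View pics/c.png

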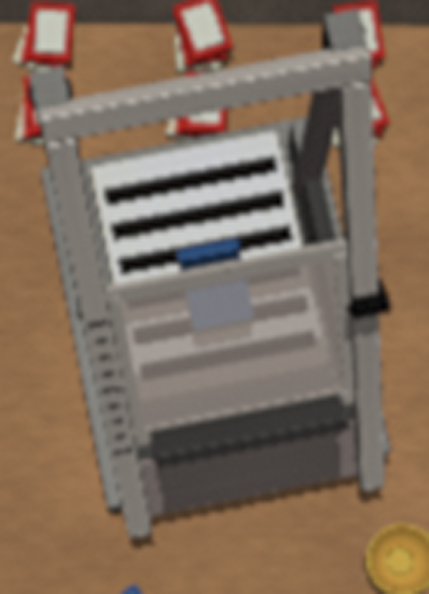

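View pics/d.png

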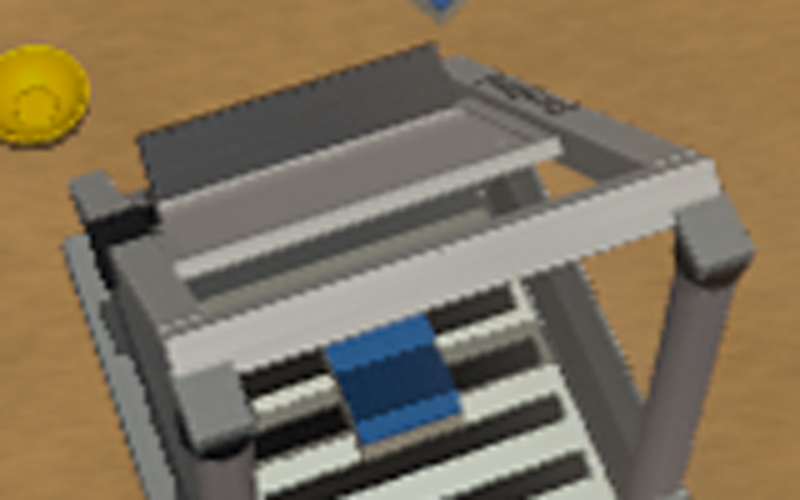

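```bash
cat > h.py <<'E'
import numpy as np
np.set_printoptions(precision=1,suppress=True)
def ray(par,uv,pose=None):
    T=par["pose"] if pose is None else pose
    d=T[:3,:3]@np.linalg.solve(par["K"],[uv[0],uv[1],1.]); return T[:3,3],d/np.linalg.norm(d)
def tri(*rays):
    A=sum(np.eye(3)-np.outer(d,d) for _,d in rays); b=sum((np.eye(3)-np.outer(d,d))@o for o,d in rays)
    p=np.linalg.solve(A,b); return p,[np.linalg.norm(np.cross(p-o,d)) for o,d in rays]
def onz(r,z): o,d=r; return o+d*(z-o[2])/d[2]
def proj(par,p,pose=None):
    T=par["pose"] if pose is None else pose
    c=T[:3,:3].T@(np.asarray(p)-T[:3,3]); return (par["K"]@(c/c[2]))[:2]
E
python3 - <<'E'
from h import *
from cell import cams
S=cams.camera_params("scene");T=cams.camera_params("top")
s=lambda x,y:ray(S,(180+x/5,185+y/5)); t=lambda x,y:ray(T,(200+x/3.3,35+y/3.3))
for nm,a,b in[("left",(433,45),(153,450)),("right",(138,135),(350,412)),("leftup",(433,45),(153,458)),("rightup",(138,135),(350,425)),("clip",(128,222),(370,303)),("railR bottom",(85,178),(370,490)),("bar front L",(700,160),(45,135)),("bar front R",(165,340),(365,80))]:
    print(nm,*tri(s(*a),t(*b)))
for p in[(128+0,0)]:pass
f=lambda x,y:ray(T,(x*.64,y*.64))
print("dish",onz(f(503,320),25),"deckL",onz(f(377,355),22))
E
```

```text
left [558.6  42.6 164.8] [np.float64(2.019702201476734), np.float64(2.0197022014767394)]
right [ 598.2 -151.7  169.1] [np.float64(0.9212221396328044), np.float64(0.9212221396329019)]
leftup [552.3  43.2 154.7] [np.float64(1.494199095138808), np.float64(1.4941990951388242)]
rightup [ 588.3 -153.   152.6] [np.float64(1.6285090887225298), np.float64(1.6285090887224536)]
clip [ 692.1 -162.3  232.7] [np.float64(2.5490684578916247), np.float64(2.549068457891669)]
railR bottom [ 541.4 -193.4   24.6] [np.float64(1.1744396372458286), np.float64(1.1744396372458368)]
bar front L [790.1 135.9 396.4] [np.float64(0.32523276239763466), np.float64(0.32523276239766835)]
bar front R [ 844.9 -140.7  388.7] [np.float64(0.3749850263553478), np.float64(0.374985026355372)]
dish [ 463.9 -226.6   25. ] deckL [381.2  63.6  22. ]
```

The lip's centre is at about (587,-52,139), with the machine turned about 11° and the clip further up the slope. Next I'll move in front of it with the fingers shut, turning the tool on the way.

>>> move_arm(plan=[[[38, -46, 5], [0, 0, -10.2], 0], [[38, -46, 5], [0, 0, -10.2], 0], [[38, -46, 0], [0, 0, -10.2], 0], [[38, -46, 0], [0, 0, -10.2], 0], [[38, -46, 0], [0, 0, -10.2], 0], [[38, -46, 0], [0, 0, -10.2], 0], [[10, -58, 0], [0, 0, -10.2], 0], [[10, -58, 0], [0, 0, -10.2], 0], [[10, -58, 0], [0, 0, -10.2], 0], [[10, -58, 0], [0, 0, -10.2], 0]])

```text
clock: 1.35
eef_pos: [441.2, 116.8, 241.3]
tool_rot: [3.142, -0.0, 1.086]
force: [1.2, -0.1, 0.1]
width: 0.2
gripper_force: 0.0
```

>>> move_arm(plan=[[[10, -58, 0], [0, 0, -10.2], 0], [[0, -58, 0], [0, 0, -10.2], 0], [[0, -50, 0], [0, 0, -10.2], 0], [[0, -30, 0], [0, 0, -10.2], 0], [[0, 0, 0], [0, 0, -10.2], 0], [[0, 0, 5], [1.9, -9.8, 0], 0], [[0, 0, 5], [1.9, -9.8, 0], 0], [[0, 0, 0], [1.9, -9.8, 0], 0], [[0, 0, 0], [1.9, -9.8, 0], 0], [[0, 0, 0], [1.9, -9.8, 0], 0]])

```text
clock: 2.6
eef_pos: [455.6, -77.2, 252.4]
tool_rot: [-3.089, -0.48, 0.195]
force: [0.6, -0.6, 0.0]
width: -0.4
gripper_force: 0.0
```

```bash
cat >> h.py <<'E'
from scipy.spatial.transform import Rotation as Ro
def shot(name):
    from cell import status,cams
    import cv2,pickle
    s=status.read_state(); im=cams.get_image("wrist"); W=cams.camera_params("wrist")
    M=np.eye(4);M[:3,:3]=Ro.from_euler("xyz",s["tool_rot"]).as_matrix();M[:3,3]=s["eef_pos"]
    W["pose"]=M@W["tool_from_camera"]; W["tool"]=M
    pickle.dump((W,im),open(name+".pkl","wb")); return W,im,s
E
python3 - <<'E'
from h import *
import cv2
W,im,s=shot("w1"); print(s["clock"],s["eef_pos"],s["qpos"].round(2),s["force"]); print(W["tool"])
cv2.imwrite("pics/e.png",cv2.resize(im,(800,600),interpolation=cv2.INTER_CUBIC))
E
```

```text
2.6 [455.6 -77.2 252.4] [ 0.4  0.2 -0.1  2.4 -1.   0.3 -0.1] [ 0.6 -0.6  0. ]
[[  0.9   0.2   0.4 455.6]
 [  0.2  -1.    0.1 -77.2]
 [  0.5  -0.   -0.9 252.4]
 [  0.    0.    0.    1. ]]
```

View pics/e.png

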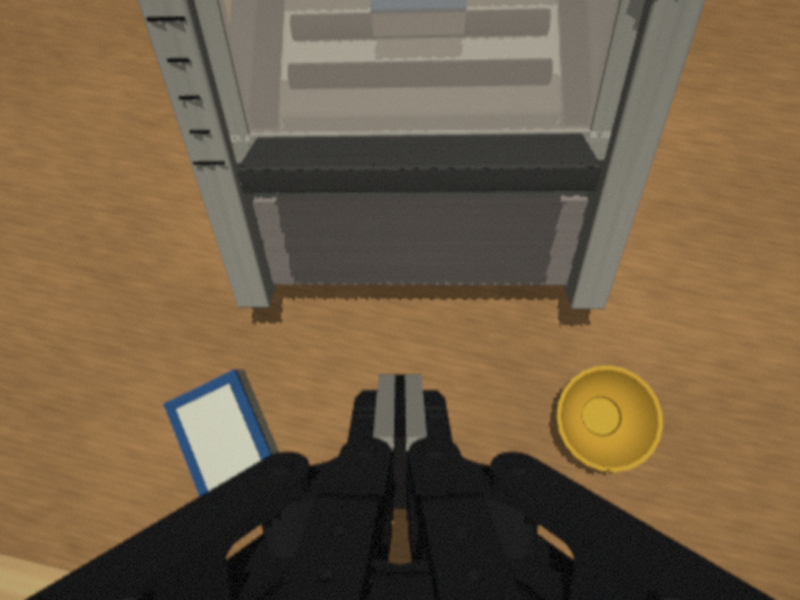

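The wrist view (800x600) shows the lip across y≈135–190 from x≈240 to 605, the window above it and the sill below it to y≈285. The fingertips are at (400,375), aligned with the machine, and the tilt has stopped at 27°. I'll extend forward while tilting more.

>>> move_arm(plan=[[[35, 5, 0], [0, 0, 0], 0], [[35, 5, 0], [0, 0, 0], 0], [[0, 0, 0], [1.9, -9.8, 0], 0], [[0, 0, 0], [1.9, -9.8, 0], 0], [[0, 0, 0], [1, -5, 0], 0]])

```text
clock: 3.28
eef_pos: [532.5, -83.1, 290.3]
tool_rot: [-3.038, -0.66, 0.199]
force: [0.2, -0.6, -1.1]
width: -0.2
gripper_force: 0.0
```

```bash
cat > st.py <<'E'
from h import *
from cell import status
s=status.read_state(); R=Ro.from_euler("xyz",s["tool_rot"]).as_matrix()
with np.printoptions(precision=3,suppress=True): print(s["clock"],s["eef_pos"],"q",s["qpos"],"F",s["force"],"toolz",R[:,2],"toolx",R[:,0])
E
python3 st.py
```

```text
3.275 [532.499 -83.115 290.279] q [ 0.905  0.314 -0.669  2.247 -1.097  0.234  0.005] F [ 0.225 -0.604 -1.108] toolz [ 0.577  0.223 -0.786] toolx [0.774 0.156 0.613]
```

```bash
cat > kin.py <<'E'
from h import *
import itertools
from scipy.optimize import least_squares
D=[([-1.367,.6285,.038,1.5175,-.027,.996,-.02],[173.2,626.3,231],Ro.from_euler("xyz",[-3.14,0,2.872]).as_matrix()),
 ([.905,.314,-.669,2.247,-1.097,.234,.005],[532.5,-83.1,290.3],Ro.from_euler("xyz",[-3.038,-.66,.199]).as_matrix())]
def rz(a): return Ro.from_euler("z",a).as_matrix()
def ry(a): return Ro.from_euler("y",a).as_matrix()
def fk(q,s,g,p=None,off=0.):
    # g: constant tool rotation about z ; p=[h,L1,a,L2,a6,L3]
    h,L1,a,L2,a6,L3=p if p is not None else [0]*6
    e=np.eye(3); R=rz(s[0]*q[0]+off)@ry(q[1])@rz(s[1]*q[2]); x=np.array([0,0,h])+R@[a,0,L1]
    R=R@ry(q[3]); x=x+R@[-a,0,L2]; R=R@rz(s[2]*q[4])@ry(q[5])
    x=x+R@[a6,0,L3]; return x,R@rz(s[3]*q[6]+g)
if __name__=="__main__":
  out=[]
  for s in itertools.product([1,-1],repeat=4):
    for o in(0,np.pi/2,np.pi,-np.pi/2):
      for g in(0,np.pi/2,np.pi,-np.pi/2):
        e=[np.linalg.norm(fk(q,s,g,off=o)[1]-R) for q,_,R in D]; out.append((max(e),s,o,g))
  out.sort(key=lambda t:t[0]); print(out[:3])
  _,s,o,g=out[0]
  A=[];b=[]
  for q,x,R in D:
    A.append(np.array([fk(q,s,g,np.eye(6)[i],o)[0] for i in range(6)]).T); b+=list(x)
  A=np.vstack(A); print(np.linalg.svd(A)[1]); print(np.linalg.lstsq(A,b,rcond=1e-3)[0])
  A2=A[:,[0,1,3,5]]; r=np.linalg.lstsq(A2,b,rcond=None); print(r[0],A2@r[0]-b)
E
python3 kin.py
```

```text
[(np.float64(0.0024822050932657345), (-1, -1, -1, -1), 0, 1.5707963267948966), (np.float64(0.05714469037484461), (-1, -1, -1, 1), 0, 1.5707963267948966), (np.float64(0.7600625649127329), (1, 1, 1, -1), 0, -1.5707963267948966)]
[2.8 2.5 1.  0.4 0.2 0. ]
[2496.8  183.3 -745.3  838.5 -846.1 1770.9]
[281.3 583.8 370.4 323.1] [-27.2  11.3  -1.9  -4.8  10.7   1.9]
```

```bash
cat > ik.py <<'E'
from kin import *
LO=np.array([-3.06,-.37,-1.25,.18,-1.1,.23,-2.94]);HI=np.array([3.06,2.12,1.32,2.47,4.24,1.98,2.94])
P=[330.,-12.,-12.]
def FK(q,P):
    R=rz(-q[0]); x=np.array([0,0,284.8])+R@[0,P[1],0]; R=R@ry(q[1])@rz(-q[2]); x=x+R@[0,P[2],420.8]
    R=R@ry(q[3])@rz(-q[4])@ry(0); x=x+R@[0,0,314.4]; R=R@ry(q[5]); x=x+R@[0,0,P[0]]
    return x,R@rz(-q[6]+np.pi/2)
r=least_squares(lambda P:np.r_[tuple(FK(q,P)[0]-x for q,x,_ in D)],P); P=r.x
f=np.array([np.cos(.195),np.sin(.195),0]);k=np.array([0,0,1.]);lft=np.array([-f[1],f[0],0])
def Rt(tilt,up=1):  # tilt from straight down, deg
    t=np.radians(tilt); z=np.sin(t)*f-np.cos(t)*k; x=up*(np.cos(t)*f+np.sin(t)*k); return np.array([x,np.cross(z,x),z]).T
def IK(pos,R,n=40,seed=0,q0=None):
    rg=np.random.default_rng(seed); out=[]
    for _ in range(n):
        s=LO+(HI-LO)*rg.random(7) if q0 is None else q0
        def e(q):
            x,M=FK(q,P); return np.r_[(x-pos)/10,20*Ro.from_matrix(M.T@R).as_rotvec(),.001*(q-(LO+HI)/2)]
        r=least_squares(e,s,bounds=(LO,HI)); x,M=FK(r.x,P)
        out.append((round(np.linalg.norm(x-pos)),round(np.degrees(Ro.from_matrix(M.T@R).magnitude()),1),r.x.round(2)))
        if q0 is not None:break
    return sorted(out,key=lambda o:o[0]+5*o[1])
if __name__=="__main__":
    print(r.x,r.fun)
    for up in(1,-1):
      for nm,p in(("under",[575.6,-54,110]),("stand",[515,-66,161]),("end",[650,-40,200])):
        for tilt in(50,60):
            o=IK(np.array(p),Rt(tilt,up)); print(up,nm,tilt)
            for z in o[:3]: print("   ",z)
E
python3 ik.py
```

```text
[ 213.9  171.8 -160.2] [ -70.6 -130.7   12.9  -39.   -19.5  -50.6]
1 under 50
    (0, np.float64(0.0), array([-0.1,  1.2,  0.5,  1.8,  3.9,  0.9,  0.9]))
    (0, np.float64(0.0), array([-0.2,  1.4,  0.8,  1.7,  3.8,  1.1,  0.7]))
    (0, np.float64(0.0), array([-0.1,  1.2,  0.6,  1.7,  3.9,  0.9,  0.8]))
1 under 60
    (0, np.float64(0.0), array([-0.2,  1.5,  0.8,  1.8,  3.6,  1.3,  0.8]))
    (0, np.float64(0.0), array([-0.2,  1.4,  0.8,  1.8,  3.6,  1.3,  0.8]))
    (0, np.float64(0.0), array([-0.1,  1.3,  0.5,  1.8,  3.7,  1.1,  1. ]))
1 stand 50
    (0, np.float64(0.0), array([-0.1,  1. ,  0.6,  1.9,  3.9,  1. ,  0.9]))
    (0, np.float64(0.0), array([-0.2,  1.2,  0.8,  1.9,  3.9,  1.2,  0.8]))
    (0, np.float64(0.0), array([0.1, 0.9, 0.4, 2. , 3.9, 0.8, 1.1]))
1 stand 60
    (0, np.float64(0.0), array([-0.1,  1.3,  0.7,  2. ,  3.7,  1.4,  0.9]))
    (0, np.float64(0.0), array([-0.2,  1.4,  0.8,  1.9,  3.7,  1.5,  0.8]))
    (0, np.float64(0.0), array([-0. ,  1.1,  0.6,  2. ,  3.8,  1.2,  1.1]))
1 end 50
    (0, np.float64(0.0), array([ 0.3,  0.7, -0.2,  1.8,  4. ,  0.2,  1. ]))
[... 1118 characters left out ...]
 (0, np.float64(0.0), array([ 0.8,  0.7, -0.7,  2.5,  3.4,  0.8, -1.2]))
    (0, np.float64(0.0), array([ 0.4,  0.8, -0.1,  2.2,  3.7,  0.9, -1.6]))
    (0, np.float64(0.0), array([ 0.8,  0.7, -0.7,  2.5,  3.4,  0.8, -1.2]))
-1 end 50
    (0, np.float64(0.0), array([ 0.3,  0.7, -0.2,  1.8,  4. ,  0.2, -2.1]))
    (0, np.float64(0.0), array([-0.1,  1. ,  0.4,  1.5,  4.2,  0.6, -2.6]))
    (0, np.float64(0.0), array([ 0.8,  0.6, -0.9,  2.1,  2.4,  0.3, -0.4]))
-1 end 60
    (0, np.float64(0.0), array([ 0.9,  0.7, -1.1,  2.2,  2.7,  0.5, -0.6]))
    (0, np.float64(0.0), array([ 0.9,  0.7, -1. ,  2.2,  2.8,  0.5, -0.7]))
    (0, np.float64(0.0), array([ 0.2,  0.8,  0. ,  1.8,  3.8,  0.6, -2. ]))
```

The joint map is Gen3-like: this forward tilt needs joint 5 near π. So I'll back off, point the tool down and rotate positively about z until joint 5 swings over.

>>> move_arm(plan=[[[-18, 0, 0], [-3.5, 8.9, 0], 0], [[-18, 0, 0], [-3.5, 8.9, 0], 0], [[-18, 0, 0], [-3.5, 8.9, 0], 0], [[-18, 0, 0], [-3.4, 8.9, 0], 0], [[0, 0, 0], [0, 0, 10.5], 0], [[0, 0, 0], [0, 0, 10.5], 0], [[0, 0, 0], [0, 0, 10.5], 0], [[0, 0, 0], [0, 0, 10.5], 0]])

```text
clock: 4.28
eef_pos: [484.5, -71.8, 285.2]
tool_rot: [-3.088, -0.18, 0.982]
force: [1.0, 0.3, 0.1]
width: 0.4
gripper_force: 0.0
```

```bash
python3 st.py
```

```text
4.275 [484.508 -71.821 285.18 ] q [ 0.327  0.335 -0.14   1.899 -0.18   0.898 -0.277] F [0.997 0.296 0.103] toolz [ 0.055  0.178 -0.983] toolx [0.546 0.818 0.179]
```

>>> move_arm(plan=[[[0, 0, 0], [0, 0, 10.5], 0], [[0, 0, 0], [0, 0, 10.5], 0], [[0, 0, 0], [0, 0, 10.5], 0], [[0, 0, 0], [0, 0, 10.5], 0], [[0, 0, 0], [0, 0, 10.5], 0], [[0, 0, 0], [0, 0, 10.5], 0], [[0, 0, 0], [0, 0, 10.5], 0], [[0, 0, 0], [0, 0, 10.5], 0], [[0, 0, 0], [0, 0, 10.5], 0], [[0, 0, 0], [0, 0, 10.5], 0]])

```text
clock: 5.52
eef_pos: [484.8, -71.9, 285.0]
tool_rot: [-3.086, -0.183, 2.814]
force: [0.2, 0.4, -0.6]
width: 0.5
gripper_force: 0.0
```

```bash
python3 st.py
```

```text
5.525 [484.779 -71.889 284.977] q [ 0.43   0.481 -0.521  1.713  0.23   1.208  1.082] F [ 0.248  0.437 -0.587] toolz [-0.19   0.006 -0.982] toolx [-0.931  0.316  0.182]
```

```bash
cat > fit.py <<'E'
import kin
from kin import *
D=list(kin.D)
def add(q,x,z,tx): D.append((q,x,None))
add([.327,.335,-.14,1.899,-.18,.898,-.277],[484.5,-71.8,285.2],0,0)
add([.43,.481,-.521,1.713,.23,1.208,1.082],[484.8,-71.9,285],0,0)
def FK(q,P):
    h,dx1,d1,L1,ex,ey,L2,fx,fy,L3=P[:10]
    R=rz(-q[0]); x=np.array([0,0,h])+R@[0,d1,0]; R=R@ry(q[1])@rz(-q[2]); x=x+R@[ex,ey,L1]
    R=R@ry(q[3])@rz(-q[4]); x=x+R@[0,fy,L2]; R=R@ry(q[5]); x=x+R@[0,0,L3]; return x,R@rz(-q[6]+np.pi/2)
P0=np.array([284.8,0,-5,420.8,0,-12,314.4,0,0,330])
sg=np.array([20,.1,5,50,5,5,50,1,5,50.])
def e(P): return np.r_[tuple((FK(q,P)[0]-np.array(x)) for q,x,_ in D)+(.5*(P-P0)/sg,)]
r=least_squares(e,P0); P=r.x
if __name__=="__main__": print(P); print(e(P0)[:12]);print(r.fun[:12])
E
python3 fit.py
```

```text
[336.4  -0.  -11.1 558.6   1.1 -16.2 381.    0.   -0.9 349.8]
[ -41.6 -132.  -106.4  -73.7   37.7 -113.4  -93.6   30.2 -120.4 -108.8
   26.  -118.3]
[-0.3 -0.1  0.  -0.1  0.1 -0.2  0.4 -0.1  0.4 -0.1 -0.3 -0.3]
```

```bash
cat > ik.py <<'E'
from fit import *
LO=np.array([-3.06,-.37,-1.25,.18,-1.1,.23,-2.94]);HI=np.array([3.06,2.12,1.32,2.47,4.24,1.98,2.94])
f=np.array([np.cos(.195),np.sin(.195),0]);k=np.array([0,0,1.])
def Rt(tilt,up=1,roll=0):
    t=np.radians(tilt); z=np.sin(t)*f-np.cos(t)*k; x=np.cos(t)*f+np.sin(t)*k; y=np.cross(z,x)
    c,s=np.cos(np.radians(up)),np.sin(np.radians(up)); return np.array([c*x+s*y,c*y-s*x,z]).T
def IK(pos,R,n=25,seed=0,q0=None,w=.001):
    rg=np.random.default_rng(seed); out=[]
    for _ in range(n if q0 is None else 1):
        s=LO+(HI-LO)*rg.random(7) if q0 is None else np.clip(q0,LO+1e-3,HI-1e-3)
        c=(LO+HI)/2 if q0 is None else q0
        def e(q):
            x,M=FK(q,P); return np.r_[(x-pos)/10,20*Ro.from_matrix(M.T@R).as_rotvec(),w*(q-c)]
        r=least_squares(e,s,bounds=(LO,HI)); x,M=FK(r.x,P)
        out.append((float(round(np.linalg.norm(x-pos))),float(round(np.degrees(Ro.from_matrix(M.T@R).magnitude()),1)),np.array2string(r.x,precision=2)))
    return sorted(out,key=lambda o:o[0]+5*o[1])
if __name__=="__main__":
    for up in(0,180,90,-90):
      for nm,p in(("under",[575.6,-54,110]),("stand",[515,-66,161]),("end",[650,-40,200])):
        for tilt in(50,60):
            o=IK(np.array(p),Rt(tilt,up)); print(up,nm,tilt,len([1 for z in o if z[0]+z[1]<1]))
            for z in list({z[2]:z for z in o}.values())[:3]: print("   ",z)
E
python3 ik.py
```

```text
0 under 50 0
    (6.0, 2.3, '[ 0.98  1.2  -1.22  2.47  2.59  0.97  2.94]')
    (16.0, 13.0, '[ 1.09  1.15 -1.25  2.32  2.31  0.63 -2.94]')
    (29.0, 25.5, '[ 0.71  0.72 -0.51  2.09 -1.1   0.23  0.18]')
0 under 60 0
    (17.0, 6.2, '[ 1.09  1.33 -1.18  2.47  2.89  0.93  2.94]')
    (27.0, 11.8, '[ 1.24  1.62 -1.25  2.47  3.    0.91 -2.94]')
    (36.0, 31.0, '[ 1.1   0.99 -0.85  2.09 -1.1   0.23  0.57]')
0 stand 50 0
    (18.0, 8.4, '[ 1.14  0.93 -1.23  2.47  2.47  0.59  2.94]')
    (17.0, 14.8, '[ 1.2   0.91 -1.25  2.38  2.15  0.42 -2.94]')
    (30.0, 23.1, '[ 0.9   0.58 -0.63  2.23 -1.1   0.23  0.2 ]')
0 stand 60 0
    (28.0, 13.0, '[ 1.28  1.12 -1.24  2.47  2.78  0.55  2.94]')
    (28.0, 20.2, '[ 1.33  1.11 -1.25  2.39  2.49  0.36 -2.94]')
    (37.0, 28.7, '[ 1.25  0.85 -0.93  2.23 -1.1   0.23  0.52]')
0 end 50 8
    (0.0, 0.0, '[0.11 0.6  0.08 2.33 3.64 0.7  1.39]')
    (0.0, 0.0, '[-0.44  0.85  0.98  2.34  4.02  1.15  0.8 ]')
    (0.0, 0.0, '[0.12 0.6  0.07 2.33 3.63 0.7  1.39]')
0 end 60 9
    (0.0, 0.0, '[0.05 0.74 0.23 2.43 3.62 1.13 1.42]')
    (0.0, 0.0, '[-0.35  0.96  0.91 
[... 3016 characters left out ...]
.4  0.59 0.   2.47 3.96 0.7  2.94]')
    (30.0, 23.1, '[ 0.9   0.58 -0.63  2.23 -1.1   0.23  1.77]')
-90 stand 60 0
    (28.0, 13.0, '[ 1.28  1.13 -1.25  2.47  2.76  0.56 -1.75]')
    (29.0, 14.2, '[0.39 0.74 0.23 2.47 4.18 1.08 2.94]')
    (37.0, 28.7, '[ 1.25  0.85 -0.93  2.23 -1.1   0.23  2.09]')
-90 end 50 13
    (0.0, 0.0, '[ 0.92  0.96 -1.25  2.31  2.41  0.78 -1.79]')
    (0.0, 0.0, '[-0.26  0.7   0.64  2.34  3.91  0.93  2.58]')
    (0.0, 0.0, '[-0.31  0.73  0.72  2.34  3.94  0.98  2.52]')
-90 end 60 14
    (0.0, 0.0, '[ 0.94  1.1  -1.25  2.41  2.73  0.99 -1.92]')
    (0.0, 0.0, '[-0.29  0.9   0.78  2.44  3.79  1.39  2.63]')
    (0.0, 0.0, '[ 0.79  0.9  -0.91  2.42  3.01  0.92 -2.34]')
```

```bash
cat > geo.py <<'E'
from h import *
import pickle
from cell import cams
S=cams.camera_params("scene");T=cams.camera_params("top");W=pickle.load(open("w1.pkl","rb"))[0]
s=lambda x,y:ray(S,(180+x/5,185+y/5)); w=lambda x,y:ray(W,(x*.64-.18,y*.64-.18))
if __name__=="__main__":
  for nm,a,b in(("L",(433,45),(239,168)),("R",(138,135),(607,168)),("frontlow chk",(433,45),(239,192))): print(nm,*tri(s(*a),w(*b)))
E
python3 geo.py
cat > srch.py <<'E'
from ik import *
c=np.array([587,-52,139.]); xl=.766*f-.643*k; zl=.643*f+.766*k; yl=np.cross(zl,xl)
def pose(o,phi,pen,below,roll,dt=0):
    # o offset along y, phi yaw in lip plane, dt = extra steepness deg
    p=c+o*yl+pen*xl-below*zl; ph=np.radians(phi); z=np.cos(ph)*xl+np.sin(ph)*yl
    x=zl; y=np.cross(z,x); R=np.array([x,y,z]).T@Ro.from_euler("z",roll,degrees=True).as_matrix()
    ax=np.cross(z,-k); ax/=np.linalg.norm(ax)
    return p,Ro.from_rotvec(np.radians(dt)*ax).as_matrix()@R
if __name__=="__main__":
  for roll in(180,):
   for o in(0,-40,-70):
    for phi in(0,20,30,-20,-30):
      for dt in(0,5):
        r=IK(*pose(o,phi,8,22,roll,dt),n=12); g=[z for z in r if z[0]<1 and z[1]<.3]
        print(roll,o,phi,dt,len(g),r[0])
E
python3 srch.py
```

```text
L [556.3  41.  161.5] [np.float64(0.05681711888668085), np.float64(0.056817118886646464)]
R [ 594.7 -153.2  164.2] [np.float64(2.308623846324871), np.float64(2.3086238463248434)]
frontlow chk [547.2  43.2 147.4] [np.float64(0.7178337065310022), np.float64(0.7178337065309818)]
180 0 0 0 0 (5.0, 1.8, '[ 0.98  1.19 -1.25  2.47  2.56  0.99 -0.19]')
180 0 0 5 5 (0.0, 0.0, '[ 0.88  1.01 -1.06  2.46  2.62  0.86 -0.4 ]')
180 0 20 0 3 (0.0, 0.0, '[ 1.17  1.16 -1.1   2.28  2.87  0.3  -0.27]')
180 0 20 5 3 (0.0, 0.0, '[ 1.12  1.08 -1.08  2.26  2.66  0.27 -0.14]')
180 0 30 0 0 (3.0, 2.5, '[ 1.13  1.09 -0.91  2.1  -1.1   0.23 -2.54]')
180 0 30 5 1 (0.0, 0.0, '[ 1.23  1.25 -1.24  2.14  1.4   0.24  1.23]')
180 0 -20 0 0 (15.0, 5.5, '[ 0.58  1.18 -1.25  2.47  2.24  1.6  -0.42]')
180 0 -20 5 0 (7.0, 2.6, '[ 0.61  1.14 -1.25  2.47  2.22  1.5  -0.4 ]')
180 0 -30 0 0 (7.0, 2.8, '[ 0.4   1.3  -1.25  2.47  2.17  1.97 -0.55]')
180 0 -30 5 0 (2.0, 0.9, '[ 0.45  1.23 -1.25  2.47  2.14  1.81 -0.52]')
180 -40 0 0 5 (0.0, 0.0, '[ 1.02  1.11 -1.1   2.45  2.75  0.87 -0.33]')
180 -40 0 5 4 (0.0, 0.0, '[ 0.95  0.99
[... 654 characters left out ...]
4  1.04 -0.99  2.4   2.88  0.74 -0.43]')
180 -70 0 5 4 (0.0, 0.0, '[ 1.02  0.99 -1.01  2.36  2.69  0.64 -0.33]')
180 -70 20 0 1 (0.0, 0.0, '[ 1.32  1.26 -1.24  2.15  1.9   0.23  0.81]')
180 -70 20 5 3 (0.0, 0.0, '[ 1.26  1.17 -1.19  2.14  1.75  0.23  0.87]')
180 -70 30 0 8 (0.0, 0.0, '[ 1.11  1.02 -0.72  2.   -1.1   0.43 -2.52]')
180 -70 30 5 9 (0.0, 0.0, '[ 1.03  0.95 -0.64  2.   -1.1   0.43 -2.59]')
180 -70 -20 0 0 (9.0, 2.9, '[ 0.81  1.22 -1.25  2.47  2.42  1.47 -0.26]')
180 -70 -20 5 5 (0.0, 0.0, '[ 0.82  1.18 -1.25  2.47  2.37  1.42 -0.26]')
180 -70 -30 0 0 (6.0, 2.1, '[ 0.62  1.3  -1.25  2.47  2.33  1.85 -0.37]')
180 -70 -30 5 5 (0.0, 0.0, '[ 0.61  1.15 -1.12  2.47  2.3   1.6  -0.47]')
```

```bash
cat > scan.py <<'E'
from srch import *
import srch
srch.c[:]=[587.5,-54,142]
def val(pos,R,q0):
    def e(q):
        x,M=FK(q,P); return np.r_[(x-pos)/10,20*Ro.from_matrix(M.T@R).as_rotvec(),.003*(q-q0)]
    r=least_squares(e,np.clip(q0,LO+1e-3,HI-1e-3),bounds=(LO,HI)); x,M=FK(r.x,P)
    return np.linalg.norm(x-pos),np.degrees(Ro.from_matrix(M.T@R).magnitude()),r.x
if __name__=="__main__":
  for o in(0,-20,-40):
   for phi in(25,30,35,40):
    for dt in(0,4):
     q=np.array([1.1,1.05,-.8,2.05,-.8,.4,.5]); 
     res=[]
     for sl in(-15,0,40,80,125):
      p,R=pose(o,phi,0,19-sl,0,dt); d,a,q=val(p,R,q); res.append((round(d,1),round(a,1)))
      if sl==0:q00=q
     print(o,phi,dt,res,q00.round(2),q.round(2))
E
python3 scan.py
```

```text
0 25 0 [(np.float64(7.7), np.float64(6.6)), (np.float64(7.1), np.float64(6.1)), (np.float64(5.4), np.float64(4.7)), (np.float64(3.5), np.float64(3.1)), (np.float64(1.3), np.float64(1.2))] [ 1.1  1.  -0.9  2.1 -1.1  0.2  0.6] [ 1.   0.9 -0.9  2.  -1.1  0.2  0.3]
0 25 4 [(np.float64(7.1), np.float64(6.1)), (np.float64(6.4), np.float64(5.5)), (np.float64(4.4), np.float64(3.9)), (np.float64(2.3), np.float64(2.1)), (np.float64(0.0), np.float64(0.0))] [ 1.1  0.9 -0.8  2.1 -1.1  0.2  0.5] [ 0.9  0.8 -0.8  2.  -1.1  0.2  0.3]
0 30 0 [(np.float64(2.9), np.float64(2.5)), (np.float64(2.4), np.float64(2.0)), (np.float64(0.9), np.float64(0.8)), (np.float64(0.0), np.float64(0.0)), (np.float64(0.0), np.float64(0.0))] [ 1.1  1.1 -0.9  2.1 -1.1  0.2  0.6] [ 1.   0.9 -0.9  2.  -1.1  0.4  0.3]
0 30 4 [(np.float64(2.7), np.float64(2.3)), (np.float64(2.1), np.float64(1.8)), (np.float64(0.3), np.float64(0.3)), (np.float64(0.0), np.float64(0.0)), (np.float64(0.0), np.float64(0.0))] [ 1.1  1.  -0.9  2.1 -1.1  0.2  0.5] [ 0.9  0.8 -0.8  2.  -1.   0.4  0.2]
0 35 0 [(np.float64(0.0), np.float64(0.0)), (np.floa
[... 4519 characters left out ...]
64(0.0), np.float64(0.0)), (np.float64(0.0), np.float64(0.0)), (np.float64(0.0), np.float64(0.0))] [ 1.1  1.  -0.8  2.  -0.9  0.4  0.4] [ 0.9  0.8 -0.7  1.8 -0.8  0.6  0.1]
-40 40 0 [(np.float64(0.0), np.float64(0.0)), (np.float64(0.0), np.float64(0.0)), (np.float64(0.0), np.float64(0.0)), (np.float64(0.0), np.float64(0.0)), (np.float64(0.0), np.float64(0.0))] [ 1.1  1.1 -0.7  1.9 -0.8  0.6  0.3] [ 1.   0.9 -0.7  1.8 -0.8  0.7  0.1]
-40 40 4 [(np.float64(0.0), np.float64(0.0)), (np.float64(0.0), np.float64(0.0)), (np.float64(0.0), np.float64(0.0)), (np.float64(0.0), np.float64(0.0)), (np.float64(0.0), np.float64(0.0))] [ 1.1  1.  -0.7  1.9 -0.8  0.6  0.3] [ 0.9  0.9 -0.7  1.8 -0.8  0.7  0.1]
```

```bash
cat > plan.py <<'E'
from scan import *
from cell import status
s=status.read_state(); R0=Ro.from_euler("xyz",s["tool_rot"]); x0=s["eef_pos"]
p,R=pose(-25,35,0,34,0,2); tz=R[:,2]; st=p-65*tz
print("now",x0,"standoff",st,"under",p,"toolz",tz,"zl",zl)
for n,a in(("st",st),("un",p)): print(n,[np.round(z,2) for z in val(a,R,np.array([1.1,1.05,-.8,2.05,-.8,.4,.5]))])
for a in(0,-100,-110): print(a,np.degrees((Ro.from_matrix(R)*(Ro.from_euler("z",a,degrees=True)*R0).inv()).as_rotvec()))
E
python3 plan.py
```

```text
now [484.8 -71.9 285. ] standoff [ 538.8 -126.3  152.1] under [570.9 -82.8 116. ] toolz [ 0.5  0.7 -0.6] zl [0.6 0.1 0.8]
st [np.float64(0.0), np.float64(0.0), array([ 1.2,  1. , -0.8,  2. , -0.8,  0.5,  0.4])]
un [np.float64(0.0), np.float64(0.0), array([ 1.1,  1.1, -0.8,  2. , -0.9,  0.4,  0.4])]
0 [  48.    30.4 -124.3]
-100 [ 43.9 -13.9 -31. ]
-110 [ 42.2 -17.6 -21.6]
```

>>> move_arm(plan=[[[0, 0, 0], [0, 0, -10.5], 0], [[0, 0, 0], [0, 0, -10.5], 0], [[0, 0, 0], [0, 0, -10.5], 0], [[0, 0, 0], [0, 0, -10.5], 0], [[0, 0, 0], [0, 0, -10.5], 0], [[0, 0, 0], [0, 0, -10.5], 0], [[0, 0, 0], [0, 0, -10.5], 0], [[0, 0, 0], [0, 0, -10.5], 0], [[0, 0, 0], [0, 0, -10.5], 0], [[0, 0, 0], [0, 0, -10.5], 0]])

```text
clock: 6.78
eef_pos: [484.5, -72.0, 285.2]
tool_rot: [-3.088, -0.18, 0.97]
force: [-0.3, -0.2, -0.5]
width: -0.0
gripper_force: 0.0
```

>>> move_arm(plan=[[[9, -9, -15], [7.2, -2.6, -4.4], 0], [[9, -9, -15], [7.2, -2.6, -4.4], 0], [[9, -9, -15], [7.2, -2.6, -4.4], 0], [[9, -9, -15], [7.2, -2.6, -4.4], 0], [[9, -9, -15], [7.2, -2.6, -4.4], 0], [[9, -9, -15], [7.2, -2.6, -4.4], 0]])

```text
clock: 7.52
eef_pos: [539.1, -126.6, 193.8]
tool_rot: [-2.558, -0.84, 0.207]
force: [-0.5, 0.2, -0.2]
width: 0.1
gripper_force: 0.0
```

```bash
python3 st.py; python3 plan.py
```

```text
7.525 [ 539.087 -126.621  193.822] q [ 1.035  0.79  -0.475  2.029 -1.065  0.761  0.517] F [-0.508  0.238 -0.225] toolz [ 0.495  0.667 -0.557] toolx [0.653 0.137 0.745]
now [ 539.1 -126.6  193.8] standoff [ 538.8 -126.3  152.1] under [570.9 -82.8 116. ] toolz [ 0.5  0.7 -0.6] zl [0.6 0.1 0.8]
st [np.float64(0.0), np.float64(0.0), array([ 1.2,  1. , -0.8,  2. , -0.8,  0.5,  0.4])]
un [np.float64(0.0), np.float64(0.0), array([ 1.1,  1.1, -0.8,  2. , -0.9,  0.4,  0.4])]
0 [-0.2 -0.4  0.5]
-100 [ -0.6  -0.1 100.5]
-110 [ -0.6  -0.1 110.5]
```

>>> move_arm(plan=[[[0, 0, -21], [0, 0, 0], 0], [[0, 0, -21], [0, 0, 0], 0], [[0, 0, 0], [0, 0, 0], 0]])

```text
clock: 7.9
eef_pos: [537.9, -125.3, 151.1]
tool_rot: [-2.556, -0.836, 0.209]
force: [0.7, 0.3, 0.6]
width: 0.2
gripper_force: 0.0
```

```bash
python3 - <<'E'
from h import *
import cv2
W,im,s=shot("w2"); print(s["clock"],s["eef_pos"],s["qpos"].round(2),s["force"])
cv2.imwrite("pics/f.png",cv2.resize(im,(800,600),interpolation=cv2.INTER_CUBIC))
E
```

```text
7.9 [ 537.9 -125.3  151.1] [ 1.1  0.9 -0.5  2.  -1.1  0.7  0.6] [0.7 0.3 0.6]
```

View pics/f.png

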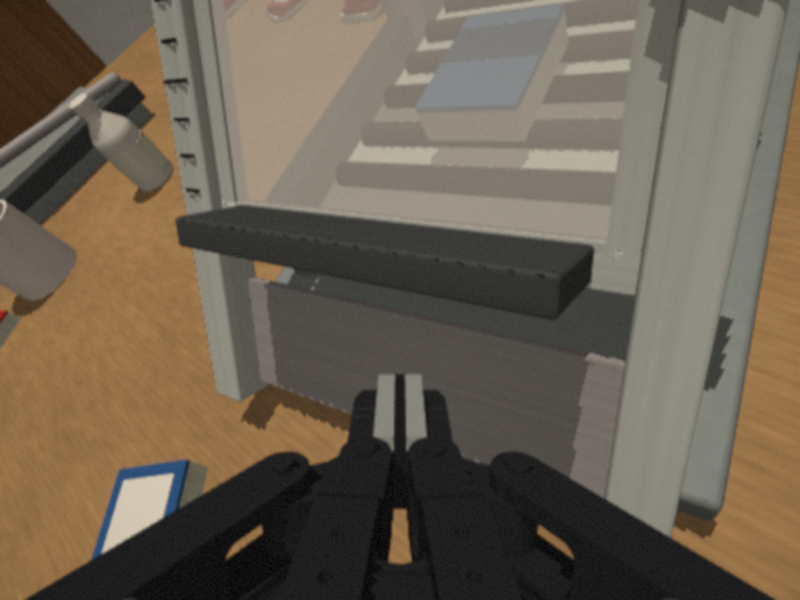

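```bash
cat > geo2.py <<'E'
from geo import *
W2=pickle.load(open("w2.pkl","rb"))[0]
w2=lambda x,y:ray(W2,(x*.64-.18,y*.64-.18))
L=tri(s(433,45),w(239,168),w2(179,217)); R=tri(s(138,135),w(607,168),w2(558,281))
print(L,R); y=L[0]-R[0]; print(np.linalg.norm(y),np.degrees(np.arctan2(-y[0],y[1])))
m=(L[0]+R[0])/2; f=np.array([y[1],-y[0],0]);f/=np.linalg.norm(f);k=np.array([0,0,1])
xl=.766*f-.643*k; zl=.643*f+.766*k; print("mid",m,"centre",m+22.5*xl-8*zl,"f",f)
c=m+22.5*xl-8*zl;yl=np.cross(zl,xl)
for dy,dx,dz in((100,-22.5,8),(-100,-22.5,8),(-100,-22.5,-8),(100,-22.5,-8),(-100,22.5,8)):
    print((dy,dx,dz),(proj(W2,c+dy*yl+dx*xl+dz*zl)+.18)/.64)
E
python3 geo2.py
```

```text
(array([556.6,  40.9, 161.5]), [np.float64(0.20758557304725184), np.float64(0.308843889592698), np.float64(0.47300507806554903)]) (array([ 594.5, -153.5,  163.3]), [np.float64(2.546464760230649), np.float64(2.1756862371281), np.float64(0.6675563044841448)])
198.10981544256765 11.020106968205807
mid [575.5 -56.3 162.4] centre [587.4 -54.  141.8] f [1.  0.2 0. ]
(100, -22.5, 8) [175.9 216.2]
(-100, -22.5, 8) [560.6 281.1]
(-100, -22.5, -8) [555.4 329.2]
(100, -22.5, -8) [181.1 246.2]
(-100, 22.5, 8) [598.1 249.1]
```

```bash
python3 - <<'E'
from scan import *
from cell import status
x0=status.read_state()["eef_pos"]
for b in(32,22,19): 
    p,R=pose(-25,35,-9,b,0,2); print(b,p,p-x0, R[:,2])
print(zl)
E
```

```text
32 [565.4 -83.9 123.3] [ 26.9  41.3 -29.2] [ 0.5  0.7 -0.6]
22 [571.7 -82.6 130.9] [ 33.2  42.6 -21.5] [ 0.5  0.7 -0.6]
19 [573.6 -82.2 133.2] [ 35.1  42.9 -19.2] [ 0.5  0.7 -0.6]
[0.6 0.1 0.8]
```

>>> move_arm(plan=[[[9, 14, -10], [0, 0, 0], 0], [[9, 14, -10], [0, 0, 0], 0], [[9, 14, -9], [0, 0, 0], 0], [[0, 0, 0], [0, 0, 0], 0], [[3.8, 0.7, 4.6], [0, 0, 0], 0], [[3.8, 0.7, 4.6], [0, 0, 0], 0], [[3.8, 0.7, 4.6], [0, 0, 0], 0], [[3.8, 0.7, 4.6], [0, 0, 0], 0]])

```text
clock: 8.95
eef_pos: [580.5, -81.7, 142.6]
tool_rot: [-2.562, -0.839, 0.212]
force: [-4.7, -1.5, -2.8]
width: 0.1
gripper_force: 2.6
```

```bash
python3 st.py; python3 - <<'E'
from h import *
import cv2
W,im,s=shot("w3")
cv2.imwrite("pics/g.png",cv2.resize(im,(800,600),interpolation=cv2.INTER_CUBIC))
E
```

```text
8.95 [580.503 -81.687 142.602] q [ 1.045  0.954 -0.693  2.027 -1.071  0.493  0.522] F [-4.65  -1.507 -2.779] toolz [ 0.493  0.667 -0.559] toolx [0.653 0.141 0.744]
```

View pics/g.png

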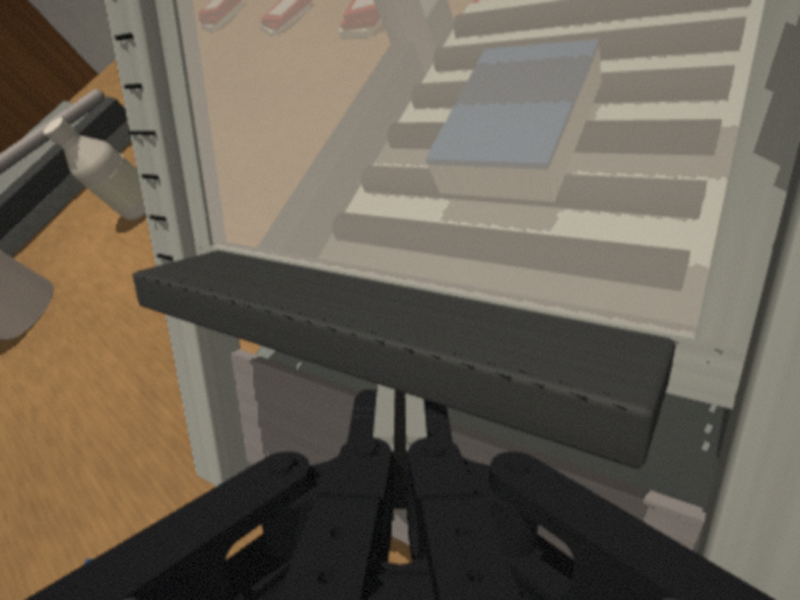

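The fingertips are beneath the lip at (400,395) and the force is about 5 N along the slide, so the window is moving. I'll push on.

>>> move_arm(plan=[[[5.7, 1.1, 6.9], [0, 0, 0], 0], [[5.7, 1.1, 6.9], [0, 0, 0], 0], [[5.7, 1.1, 6.9], [0, 0, 0], 0], [[5.7, 1.1, 6.9], [0, 0, 0], 0], [[5.7, 1.1, 6.9], [0, 0, 0], 0], [[5.7, 1.1, 6.9], [0, 0, 0], 0], [[5.7, 1.1, 6.9], [0, 0, 0], 0], [[5.7, 1.1, 6.9], [0, 0, 0], 0], [[5.7, 1.1, 6.9], [0, 0, 0], 0], [[0, 0, 0], [0, 0, 0], 0]])

```text
clock: 10.25
eef_pos: [633.3, -70.4, 206.6]
tool_rot: [-2.56, -0.843, 0.212]
force: [-0.3, -0.1, -0.1]
width: 0.3
gripper_force: 0.1
```

```bash
python3 st.py; python3 - <<'E'
from h import *
import cv2
from cell import cams
W,im,s=shot("w4"); cv2.imwrite("pics/w4.png",im)
t=cams.get_image("top"); sc=cams.get_image("scene"); cv2.imwrite("pics/t1.png",t); cv2.imwrite("pics/s1.png",sc)
A=np.zeros((600,800,3),np.uint8)
A[:300,:400]=cv2.resize(im,(400,300),interpolation=cv2.INTER_AREA)
A[300:,:400]=cv2.resize(t[95:170,220:320],(400,300),interpolation=cv2.INTER_CUBIC)
A[300:,400:]=cv2.resize(sc[185:260,180:280],(400,300),interpolation=cv2.INTER_CUBIC)
A[:300,400:]=cv2.resize(im[0:192,256:512],(400,300),interpolation=cv2.INTER_CUBIC)
cv2.imwrite("pics/m1.png",A)
E
```

```text
10.25 [633.29  -70.376 206.635] q [ 0.939  0.841 -0.646  1.918 -1.028  0.6    0.317] F [-0.278 -0.13  -0.146] toolz [ 0.494  0.669 -0.556] toolx [0.65  0.14  0.747]
```

View pics/m1.png

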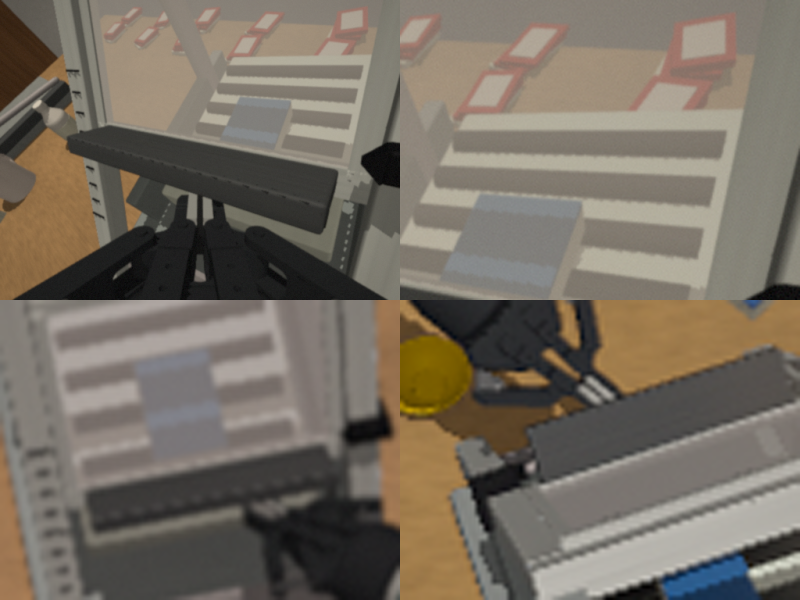

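>>> move_arm(plan=[[[3.8, 0.7, 4.6], [0, 0, 0], 0], [[3.8, 0.7, 4.6], [0, 0, 0], 0], [[0, 0, 0], [0, 0, 0], 0]])

```text
clock: 10.78
eef_pos: [640.1, -69.3, 214.7]
tool_rot: [-2.56, -0.841, 0.212]
force: [-1.5, 0.6, -2.6]
width: 0.5
gripper_force: 1.5
```

```bash
python3 - <<'E'
from h import *
import cv2,pickle
from cell import cams
W,im,s=shot("w5"); print(s["eef_pos"],s["force"],s["clock"])
t=cams.get_image("top"); cv2.imwrite("pics/t2.png",t)
im4=pickle.load(open("w4.pkl","rb"))[1]
g=lambda a,x,y,f,w,h:cv2.resize(a[y:y+h,x:x+w],None,fx=f,fy=f,interpolation=cv2.INTER_CUBIC)
A=np.zeros((600,800,3),np.uint8)
A[:300,:400]=g(im4,412,175,4,100,75); A[300:,:400]=g(im,412,175,4,100,75)
A[:300,400:]=g(im4,392,190,4,100,75); 
A[300:,400:]=g(t,270,105,8,50,37.5.__int__())[:300] if 0 else cv2.resize(t[105:142,270:320],(400,300),interpolation=cv2.INTER_CUBIC)
A[:300,400:]=g(im,72,145,4,100,75)
cv2.imwrite("pics/m2.png",A)
E
```

```text
[640.1 -69.3 214.7] [-1.5  0.6 -2.6] 10.775
```

View pics/m2.png

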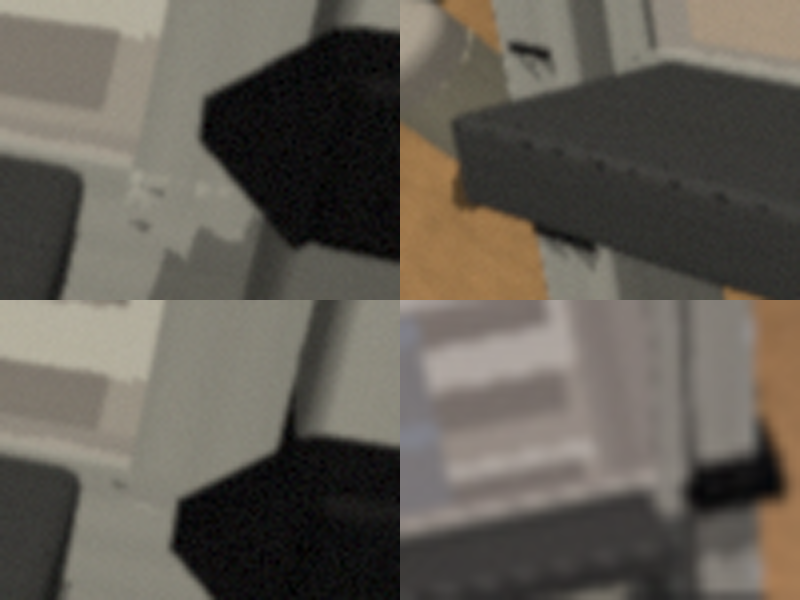

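```bash
cat > geo3.py <<'E'
from geo import *
W4=pickle.load(open("w4.pkl","rb"))[0];W5=pickle.load(open("w5.pkl","rb"))[0]
f=np.array([np.cos(np.radians(11.1)),np.sin(np.radians(11.1)),0]);k=np.array([0,0,1.])
xl=.766*f-.643*k; zl=.643*f+.766*k; yl=np.cross(zl,xl); c0=np.array([587.4,-54,141.8]); B=np.array([xl,yl,zl])
off=lambda x,y,ox,oy,fs:(ox+(x+.5)/fs-.5,oy+(y+.5)/fs-.5)
n4=[ray(W4,off(205,97,412,175,4)),ray(W4,off(201,140,412,175,4))]
n5=[ray(W5,off(178,198,412,175,4)),ray(W5,off(172,247,412,175,4))]
tp=ray(T,off(290,180,270,105,8)) ; tp2=ray(T,off(292,205,270,105,8))
if __name__=="__main__":
  for i in(0,1):
    p,e=tri(n4[i],n5[i]); print("w4w5",p,np.round(e,1),"lip frame",B@(p-c0),"depth",np.linalg.norm(p-n4[i][0]))
    p,e=tri(n4[i],n5[i],(tp,tp2)[i]); print(" +top",p,np.round(e,1),B@(p-c0))
  for cam,o in((W4,n4),(W5,n5)):
    for i in(0,1):
      for x in(-22.5,0,22.5):
        P0,d=o[i]; t=(x+xl@c0-xl@P0)/(xl@d); print("x",x,B@(P0+t*d-c0))
  # lip far-left outer corner now
  a=ray(W5,off(57,120,72,145,4)); b=ray(W5,off(70,203,72,145,4))
  for nm,(P0,d) in(("top",a),("bot",b)):
    t=(-22.5+xl@c0-xl@P0)/(xl@d); print(nm,B@(P0+t*d-c0))
E
python3 geo3.py
```

```text
w4w5 [ 692.1 -142.2  227. ] [0. 0.] lip frame [  10.9 -106.7  120.4] depth 143.09387561993304
 +top [ 689.9 -143.3  232.1] [1.  0.8 1.8] [   5.9 -107.4  122.8]
w4w5 [ 683.8 -144.1  233.5] [0. 0.] lip frame [   0.2 -107.   119.9] depth 133.19081619073242
 +top [ 678.5 -144.6  243. ] [0.4 0.8 0.8] [ -10.  -106.5  123.7]
x -22.5 [ -22.5 -106.2  131.4]
x 0 [  -0.  -106.6  124. ]
x 22.5 [  22.5 -106.9  116.6]
x -22.5 [ -22.5 -106.6  128.1]
x 0 [  -0. -107.  120.]
x 22.5 [  22.5 -107.4  111.9]
x -22.5 [ -22.5 -106.3  134. ]
x 0 [  -0.  -106.6  124.9]
x 22.5 [  22.5 -106.9  115.7]
x -22.5 [ -22.5 -106.6  130.1]
x 0 [  -0. -107.  120.]
x 22.5 [  22.5 -107.3  110. ]
top [-22.5 100.3 114.6]
bot [-22.5 101.6  99.7]
```

>>> move_arm(plan=[[[3.2, 0.6, 3.8], [0, 0, 0], 0], [[3.2, 0.6, 3.8], [0, 0, 0], 0], [[0, 0, 0], [0, 0, 0], 0], [[-5, -1, -6], [0, 0, 0], 0], [[-20, -26, 22], [0, 0, 0], 0], [[-20, -26, 22], [0, 0, 0], 0], [[-10, -20, 10], [0, 0, 0], 0], [[0, 0, 0], [0, 0, 0], 0]])

```text
clock: 11.88
eef_pos: [592.1, -144.8, 270.6]
tool_rot: [-2.565, -0.842, 0.209]
force: [0.8, 0.3, -0.1]
width: 0.0
gripper_force: 0.0
```

```bash
python3 - <<'E'
from h import *
W,im,s=shot("w6"); print(s["eef_pos"],s["force"],s["clock"])
E
```

```text
[ 592.1 -144.8  270.6] [ 0.8  0.3 -0.1] 11.875
```

>>> move_arm(plan=[[[0, -10, -30], [0, 0, 0], 0], [[0, -10, -30], [0, 0, 0], 0], [[0, 0, 0], [0, 0, 0], 0]])

```text
clock: 12.3
eef_pos: [590.9, -160.6, 207.9]
tool_rot: [-2.554, -0.839, 0.207]
force: [-0.4, -0.2, -0.7]
width: -0.2
gripper_force: 0.0
```

```bash
python3 - <<'E'
from h import *
import pickle,cv2
W,im,s=shot("w7"); print(s["eef_pos"],s["force"],s["clock"])
W6,im6=pickle.load(open("w6.pkl","rb"))
from geo3 import B,c0
p=c0+B.T@np.array([0,-105,118.]); A=[]
for w,i in((W6,im6),(W,im)):
    uv=proj(w,p); print(uv); x=int(np.clip(uv[0]-50,0,412)); y=int(np.clip(uv[1]-70,0,234)); print("org",x,y)
    A.append(cv2.resize(i[y:y+150,x:x+100],None,fx=4,fy=4,interpolation=cv2.INTER_CUBIC))
cv2.imwrite("pics/m3.png",np.hstack(A))
E
```

```text
[ 590.9 -160.6  207.9] [-0.4 -0.2 -0.7] 12.3
[347.8 168.5]
org 297 98
[308.   92.8]
org 258 22
```

View pics/m3.png

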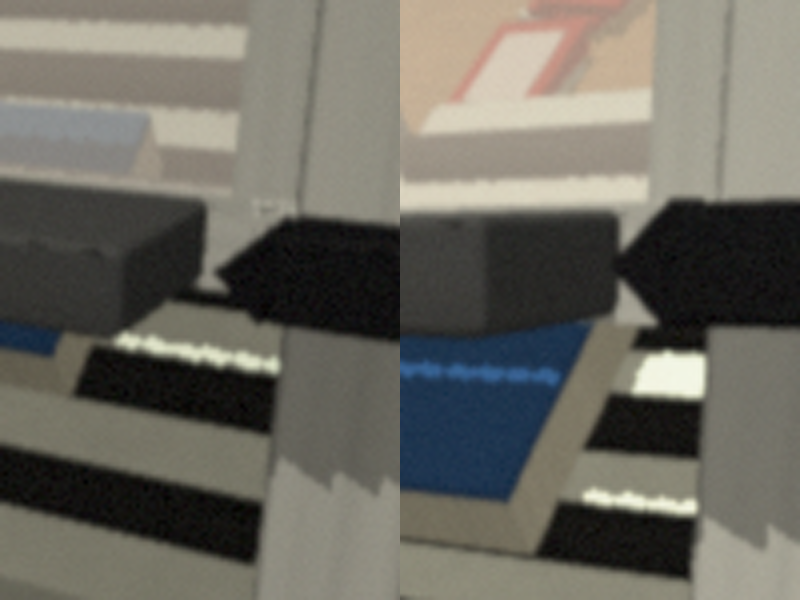

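```bash
cat > geo4.py <<'E'
from geo3 import *
W6=pickle.load(open("w6.pkl","rb"))[0];W7=pickle.load(open("w7.pkl","rb"))[0]
g=lambda W,x,y,ox,oy:ray(W,off(x,y,ox,oy,4))
for nm,a,b in(("nose",(218,272),(215,265)),("clip top",(290,217),(272,200)),("clip bot",(258,322),(262,325)),("lip outer top",(123,250),(87,215)),("lip outer bot",(113,335),(87,335)),("lip win top",(205,203),(217,212)),("lip win bot",(205,272),(215,318))):
    p,e=tri(g(W6,*a,297,98),g(W7,*b,258,22)); print(nm,np.round(e,1),B@(p-c0))
E
python3 geo4.py
```

```text
nose [0. 0.] [  -1.3 -107.5  120.7]
clip top [1.8 1.8] [   0.1 -116.4  130. ]
clip bot [0.1 0.1] [  -1.  -114.9  113. ]
lip outer top [0.2 0.2] [-19.9 -97.7 127.4]
lip outer bot [0.3 0.3] [-16.7 -96.  112. ]
lip win top [0.1 0.1] [ 19.7 -97.7 127.5]
lip win bot [1. 1.] [ 26.8 -95.9 111.8]
```

In the two new views the clip's nose is at z=120.7 and the lip's end is at z≈119.7 along the slide. It needs about 1 mm more, so I'll go back beneath the lip.

>>> move_arm(plan=[[[0, 10, 28], [0, 0, 0], 0], [[0, 10, 28], [0, 0, 0], 0], [[10, 20, -10], [0, 0, 0], 0], [[19, 26, -22], [0, 0, 0], 0], [[19, 26, -22], [0, 0, 0], 0], [[0, 0, 0], [0, 0, 0], 0], [[0, 0, 0], [0, 0, 0], 0]])

```text
clock: 13.22
eef_pos: [639.6, -69.2, 213.1]
tool_rot: [-2.561, -0.842, 0.213]
force: [-0.2, -0.6, 0.2]
width: 0.1
gripper_force: 0.0
```

```bash
cat > chk.py <<'E'
from geo3 import *
from cell import status
s=status.read_state(); print(s["clock"],s["eef_pos"],"F",s["force"],"lipframe rel to push end",B@(s["eef_pos"]-np.array([646.5,-68.1,222.3])), np.array2string(s["tool_rot"],precision=3))
E
python3 chk.py
```

```text
13.225 [639.6 -69.2 213.1] F [-0.2 -0.6  0.2] lipframe rel to push end [  0.6   0.3 -11.5] [-2.561 -0.842  0.213]
```

>>> move_arm(plan=[[[3.2, 0.6, 3.8], [0, 0, 0], 0], [[3.1, 0.6, 3.8], [0, 0, 0], 0], [[0, 0, 0], [0, 0, 0], 0], [[0.3, 0.1, 0.4], [0, 0, 0], 0], [[0, 0, 0], [0, 0, 0], 0]])

```text
clock: 13.85
eef_pos: [645.8, -68.3, 219.8]
tool_rot: [-2.56, -0.841, 0.211]
force: [0.3, -0.5, -0.1]
width: -0.0
gripper_force: 0.0
```

```bash
python3 chk.py
```

```text
13.85 [645.8 -68.3 219.8] F [ 0.3 -0.5 -0.1] lipframe rel to push end [ 1.1 -0.  -2.4] [-2.56  -0.841  0.211]
```

>>> move_arm(plan=[[[0.6, 0.1, 0.8], [0, 0, 0], 0], [[0, 0, 0], [0, 0, 0], 0]])

```text
clock: 14.1
eef_pos: [646.6, -68.1, 220.7]
tool_rot: [-2.56, -0.841, 0.211]
force: [0.1, 0.7, 0.0]
width: -0.0
gripper_force: 0.0
```

```bash
python3 chk.py
```

```text
14.1 [646.6 -68.1 220.7] F [0.1 0.7 0. ] lipframe rel to push end [ 1.1 -0.  -1.2] [-2.56  -0.841  0.211]
```

No contact yet. I'll go on in small steps.

>>> move_arm(plan=[[[0.5, 0.1, 0.6], [0, 0, 0], 0], [[0, 0, 0], [0, 0, 0], 0]])

```text
clock: 14.35
eef_pos: [647.1, -68.0, 221.4]
tool_rot: [-2.56, -0.841, 0.211]
force: [-0.1, 0.5, 0.7]
width: -0.0
gripper_force: 0.0
```

>>> move_arm(plan=[[[0.5, 0.1, 0.6], [0, 0, 0], 0], [[0, 0, 0], [0, 0, 0], 0]])

```text
clock: 14.6
eef_pos: [647.5, -67.9, 221.9]
tool_rot: [-2.56, -0.841, 0.212]
force: [0.9, 0.4, -1.1]
width: -0.5
gripper_force: 0.0
```

```bash
python3 chk.py
```

```text
14.6 [647.5 -67.9 221.9] F [ 0.9  0.4 -1.1] lipframe rel to push end [ 1.  -0.   0.4] [-2.56  -0.841  0.212]
```

>>> move_arm(plan=[[[0.5, 0.1, 0.6], [0, 0, 0], 0], [[0, 0, 0], [0, 0, 0], 0]])

```text
clock: 14.85
eef_pos: [647.6, -67.9, 222.0]
tool_rot: [-2.56, -0.84, 0.212]
force: [-1.0, -0.1, -1.3]
width: 0.2
gripper_force: 1.1
```

>>> move_arm(plan=[[[0.5, 0.1, 0.6], [0, 0, 0], 0], [[0, 0, 0], [0, 0, 0], 0]])

```text
clock: 15.1
eef_pos: [647.7, -67.9, 222.1]
tool_rot: [-2.56, -0.839, 0.212]
force: [-3.1, -0.6, -4.6]
width: -0.1
gripper_force: 2.5
```

>>> move_arm(plan=[[[0.5, 0.1, 0.6], [0, 0, 0], 0], [[0, 0, 0], [0, 0, 0], 0]])

```text
clock: 15.35
eef_pos: [648.9, -67.6, 223.5]
tool_rot: [-2.56, -0.84, 0.212]
force: [-4.2, 0.3, -4.1]
width: -0.2
gripper_force: 2.5
```

>>> move_arm(plan=[[[0.2, 0, 0.2], [0, 0, 0], 0], [[0, 0, 0], [0, 0, 0], 0]])

```text
clock: 15.6
eef_pos: [649.2, -67.6, 223.9]
tool_rot: [-2.56, -0.841, 0.211]
force: [-3.3, -0.4, -2.9]
width: 0.3
gripper_force: 2.5
```

>>> move_arm(plan=[[[-5, -1, -6], [0, 0, 0], 0], [[-20, -26, 22], [0, 0, 0], 0], [[-20, -26, 22], [0, 0, 0], 0], [[-10, -20, 10], [0, 0, 0], 0], [[0, 0, 0], [0, 0, 0], 0]])

```text
clock: 16.23
eef_pos: [595.1, -143.1, 273.0]
tool_rot: [-2.564, -0.843, 0.21]
force: [-0.2, 1.4, -0.2]
width: -0.1
gripper_force: 0.0
```

```bash
python3 -c "
from h import *
print(shot('w8')[2]['eef_pos'])"
```

```text
[ 595.1 -143.1  273. ]
```

>>> move_arm(plan=[[[0, -10, -30], [0, 0, 0], 0], [[0, -10, -30], [0, 0, 0], 0], [[0, 0, 0], [0, 0, 0], 0], [[0, 0, 0], [0, 0, 0], 0]])

```text
clock: 16.77
eef_pos: [594.8, -158.7, 213.1]
tool_rot: [-2.558, -0.843, 0.212]
force: [0.1, -0.7, 0.1]
width: 0.1
gripper_force: 0.0
```

```bash
python3 - <<'E'
from h import *
import pickle,cv2
W,im,s=shot("w9"); print(s["eef_pos"],s["force"],s["clock"])
W6,im6=pickle.load(open("w8.pkl","rb"))
from geo3 import B,c0
p=c0+B.T@np.array([0,-105,120.]); A=[]
for w,i in((W6,im6),(W,im)):
    uv=proj(w,p); x=int(np.clip(uv[0]-40,0,412)); y=int(np.clip(uv[1]-45,0,234)); print("org",x,y)
    A.append(cv2.resize(i[y:y+100,x:x+66],None,fx=6,fy=6,interpolation=cv2.INTER_CUBIC))
cv2.imwrite("pics/m4.png",np.hstack(A))
E
```

```text
[ 594.8 -158.7  213.1] [ 0.1 -0.7  0.1] 16.775
org 308 126
org 270 57
```

View pics/m4.png

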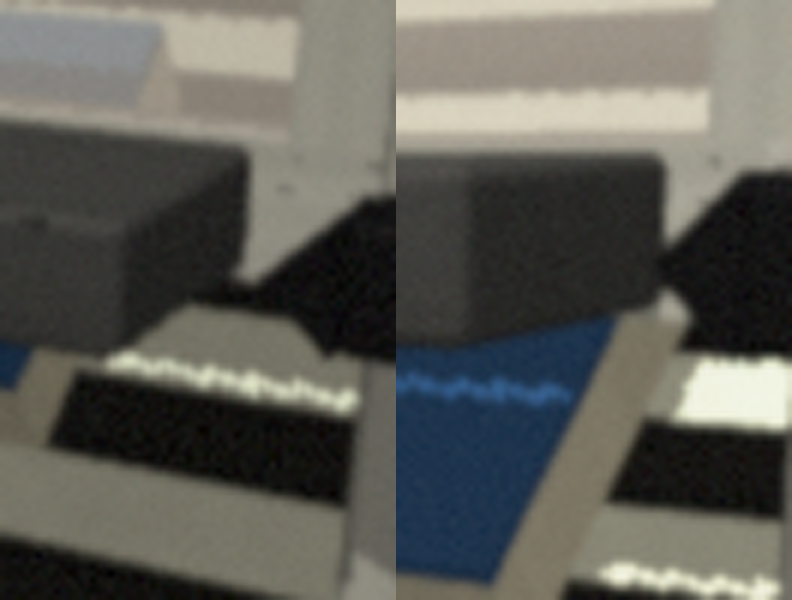

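```bash
cat > geo5.py <<'E'
from geo3 import *
W8=pickle.load(open("w8.pkl","rb"))[0];W9=pickle.load(open("w9.pkl","rb"))[0]
g=lambda W,x,y,ox,oy:ray(W,off(x,y,ox,oy,6))
for nm,a,b in(("nose",(258,288),(265,262)),("clip top",(368,198),(344,173)),("clip bot",(325,355),(296,352)),("lip outer top",(125,235),(74,175)),("lip outer bot",(118,355),(70,345)),("lip win top",(248,152),(268,153)),("lip win bot",(240,272),(264,308))):
    r=g(W9,*b,270,57); p,e=tri(g(W8,*a,308,126),r)
    x=-1 if nm[0]!="l" else(-22.5 if "outer" in nm else 22.5); P0,d=r; t=(x+xl@c0-xl@P0)/(xl@d)
    print(nm,np.round(e,1),B@(p-c0),"w9 plane",B@(P0+t*d-c0))
E
python3 geo5.py
```

```text
nose [0.8 0.8] [  -4.3 -108.4  121. ] w9 plane [  -1.  -107.7  121.2]
clip top [1.6 1.6] [  -0.  -115.9  130. ] w9 plane [  -1.  -114.8  129.1]
clip bot [1.2 1.2] [  -9.9 -116.2  115.1] w9 plane [  -1.  -111.3  113.2]
lip outer top [0.3 0.3] [-21.1 -98.3 129.2] w9 plane [-22.5 -99.4 129.4]
lip outer bot [0.1 0.1] [-19.1 -97.4 114.9] w9 plane [-22.5 -99.3 115.2]
lip win top [0.2 0.2] [ 19.5 -97.9 130.1] w9 plane [ 22.5 -96.7 130.2]
lip win bot [0.2 0.2] [ 20.5 -97.9 114.6] w9 plane [ 22.5 -97.2 114.5]
```

The lip now stands within about 1 mm of the nose (122.2 against 121.1 mm along the slide). The clip hasn't moved and the arm is clear. I'll pull back and hand in.

>>> move_arm(plan=[[[-20, -20, 20], [0, 0, 0], 0], [[-20, -20, 20], [0, 0, 0], 0], [[0, 0, 0], [0, 0, 0], 0], [[0, 0, 0], [0, 0, 0], 0]])

```text
clock: 17.32
eef_pos: [554.7, -199.4, 252.8]
tool_rot: [-2.561, -0.842, 0.213]
force: [-1.0, 0.4, 0.1]
width: -0.2
gripper_force: 0.0
```

```bash
python3 -c "
from cell import ctrl
print(ctrl.finish_job())"
```

```text
the job is handed in; nothing more can be done
None
```

I pushed the guard window up with shut fingertips from beneath its lip and left it standing about 1 mm above the marker clip's nose by my measurement; the clip had not moved, I saw no contact with anything else, and the job was handed in at about 17 s with the arm clear.

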